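# Pack the service kit into its colour-coded bins

### The arm

A 7-joint arm with a two-finger parallel gripper is mounted at the origin on the work surface; the furniture and walls round the work are solid. World frame = base frame: x ahead of the robot, y to its left, z up, the work surface at z = 0. Lengths are in m, angles in rad, forces in N, time in s.
With the tool pointing down it reaches from about 0.4 to 0.875 m from the base axis. Payload 6.5 kg.
Tool frame: the origin (TCP) lies midway between the tips of the shut fingers; the grasp point (between the pads) lies 19 mm behind it; z points along the fingers, y is the line along which they close (so a half turn about z gives the same grasp; the last joint's range is limited). The gripper opens to 85 mm and grips with 20 to 120 N. Pads are 22 mm wide; open, the fingers measure 114 mm over their backs; the gripper's body (76 mm by 85 mm) begins 54 mm behind the grasp point. The pads swing forward as they close: fully open they stand 13 mm farther back than shut.
Start: joints at [1.039, 0.536, -0.004, 1.538, 0.003, 1.067, -0.071], TCP at [0.292, -0.581, 0.231] pointing down, gripper open.
Joint ranges: [-2.7, 2.7], [-0.37, 2.16], [-1.27, 1.26], [0.24, 2.4], [-1.31, 4.45], [0.19, 1.91], [-2.76, 2.76]. Speed limits (rad/s): [2.39, 2.39, 3.14, 3.14, 3.14, 3.14, 3.14].

### API

Orientations are given as a rotation vector (axis times angle).
In Python, from workcell import robot, claw, read_camera, calibration, job, find_in, landmark_of, status gives the robot as it stands. The module is installed in compiled form; this text tells all that it offers. Calls block until the motion is done:
- robot.move_to(position, orientation): joint-space move of the TCP to a pose.
- robot.line_to(position, orientation=None, vel=0.15, force_limit=None): straight line of the TCP; orientation=None keeps the orientation; vel is the mean speed in m/s. With force_limit (N) it stops when the force on the tool has changed by that much, and returns True; else False.
- robot.move_j(angles): joint-space move.
- claw.command_gripper(opening, grip_force=None): finger opening in m; grip_force is the grip in N (None keeps the last); returns when the fingers have stopped.
- robot.dwell(seconds).
- robot.ik(position, orientation): joint angles nearest the present ones, or None.
- read_camera(name): name is "side" or "top"; returns (picture, depth): 384x512x3 uint8, red, green, blue; 384x512 float32, m along the optical axis (not along the pixel's ray), 0 where there is no reading.
- calibration(name): a dict with "fx", "fy", "cx", "cy" (pixels), "D" ([k1, k2, p1, p2, k3] as OpenCV has them; the pictures are not rectified), "eye" and "attitude" of the camera in the world. Camera axes: x right, y down, z forward; pixel columns grow to the right and rows downward; lengths in m; the calibration is good to about 2 mm. A picture is of the moment at which its call begins. calibration takes no time and is no camera call.
A pose or a line that the arm cannot do raises robot.IKError and nothing moves.
- job.hand_in(): hands the job in; it is judged then, once.
Trained networks look in the newest picture that a camera, given by its name, has taken for a name from the list of things; names that differ only in an ending like _2 or _b are one class to them, and where a whole thing is asked for, a point or a joint stands for the part that bears it (a point fixed in the world has none). Each returns a list of dicts, best first, with "conf" (0 to 1); they miss things now and then, are a little off and sometimes report something else, mostly with a low value. They report only what shows in the picture. A call takes as long as a camera call. They do not tell look-alikes from the thing itself.
- find_in(query, camera): "uv" ([column, row] in pixels, amid what is visible of it).
- landmark_of(query, camera): "uv" ([column, row] in pixels: a listed point, or the origin of a listed thing).
Readings, each from a call of its own:
- status.get_clock(): time.
- status.get_q(): joint angles.
- status.get_qd(): joint speeds.
- status.get_effort(): joint torques, N m.
- status.get_ee_pos(): TCP position.
- status.get_tcp_rot(): TCP orientation.
- status.get_force(): force on the tool from outside, world axes, zero at the start.
- status.get_ft_torque(): the same for the moment, N m.
- status.get_grip_width(): finger opening in m.
- status.get_finger_force(): force on a finger pad.
Only numpy, scipy, OpenCV 4.12 (cv2) and the standard library are available. Lean on these libraries where they do the work, as an engineer would, in place of code of your own. Each camera call takes 0.05 s, during which the arm holds its last target. There are 200 camera calls.

### The job

Pack the service kit for a site visit: lay the green AA cell, the yellow video plug, the red memory stick and the black 9 V block battery each flat in the bin of its own colour in the kit tray. The blue AA cell and the grey tee adaptor look similar but do not belong to the kit: leave them where they lie.

Things in the scene. Friction and masses are not known exactly. Their poses are not given: they have to be found in the camera images.
- green_cell_centre (a point): centre of the loose AA cell with a dark green sleeve and a tan end band, lying flat, 14 wide (x) x 51 long (y) x 14 high; this point is 7 mm above its underside. Axes as the thing lies: x across it, y along its length, z up. Grip it across x.
- video_plug_centre (a point): centre of the loose yellow and white video plug adaptor, lying flat, 16 wide (x) x 48 long (y) x 18 high; this point is 9 mm above its underside. Axes as the thing lies: x across it, y along its length, z up. Grip it across x.
- memory_stick_centre (a point): centre of the loose red memory stick with a silver plug, lying flat, 17 wide (x) x 55 long (y) x 8 high; this point is 4 mm above its underside; the solid red shell reaches from 12 mm on the -y side to 28 mm on the +y side of it, the rest is the plug. Axes as the thing lies: x across it, y along its length, z up. Grip it across x.
- block_battery_centre (a point): centre of the loose 9 V block battery, a black block with a tan band, lying flat, 26 wide (x) x 50 long (y) x 17 high; this point is 8.5 mm above its underside. Axes as the thing lies: x across it, y along its length, z up. Grip it across x.
- blue_cell_centre (a point): centre of the loose AA cell with a blue sleeve, 14 x 51 x 14, which is not part of the kit. Long along y; this point is 7 mm above its underside.
- tee_adaptor_centre (a point): middle of the loose light grey metal tee-shaped adaptor, 25 x 34 x 14, which is not part of the kit. This point is 7 mm above its underside.
- green_bin: the green bin, an open-topped shallow box that stands fixed in the grey kit tray with the three other bins side by side (two by two, 2 mm apart): outside 84 (x) x 74 (y) x 13 high, walls and floor 2 thick, inside 80 (x) x 70 (y). Origin at the centre of its underside (3 mm above the desk); its inner floor is 2 mm above that; z up. The tray round the bins is 182 x 162, 10 high.
- yellow_bin: the yellow bin, an open-topped shallow box that stands fixed in the grey kit tray with the three other bins side by side (two by two, 2 mm apart): outside 84 (x) x 74 (y) x 13 high, walls and floor 2 thick, inside 80 (x) x 70 (y). Origin at the centre of its underside (3 mm above the desk); its inner floor is 2 mm above that; z up. The tray round the bins is 182 x 162, 10 high.
- red_bin: the red bin, an open-topped shallow box that stands fixed in the grey kit tray with the three other bins side by side (two by two, 2 mm apart): outside 84 (x) x 74 (y) x 13 high, walls and floor 2 thick, inside 80 (x) x 70 (y). Origin at the centre of its underside (3 mm above the desk); its inner floor is 2 mm above that; z up. The tray round the bins is 182 x 162, 10 high.
- black_bin: the black bin, an open-topped shallow box that stands fixed in the grey kit tray with the three other bins side by side (two by two, 2 mm apart): outside 84 (x) x 74 (y) x 13 high, walls and floor 2 thick, inside 80 (x) x 70 (y). Origin at the centre of its underside (3 mm above the desk); its inner floor is 2 mm above that; z up. The tray round the bins is 182 x 162, 10 high.
Mind the look-alikes: they are no part of the job. Leave any pink look-alike of the part that bears video_plug_centre alone.

How it is judged:
At the end, for the whole second after the job is handed in: Each of the four kit things lies in the bin of its own colour, flat (0.2 rad) on the floor (4 mm), its centre within 34 mm (bin x) and 29 mm (bin y) of the bin's centre. The blue cell and the tee adaptor are within 15 mm of where they lay at the start (x of green_cell_centre in the frame of green_bin between -0.034 and 0.034 m and y of green_cell_centre in the frame of green_bin between -0.029 and 0.029 m and z of green_cell_centre in the frame of green_bin between 0 and 0.013 m and angle between each of green_cell_centre, video_plug_centre, memory_stick_centre, block_battery_centre's own z axis and vertical below 0.2 rad and x of video_plug_centre in the frame of yellow_bin between -0.034 and 0.034 m and y of video_plug_centre in the frame of yellow_bin between -0.029 and 0.029 m and z of video_plug_centre in the frame of yellow_bin between 0 and 0.015 m and x of memory_stick_centre in the frame of red_bin between -0.034 and 0.034 m and y of memory_stick_centre in the frame of red_bin between -0.029 and 0.029 m and z of memory_stick_centre in the frame of red_bin between 0 and 0.01 m and x of block_battery_centre in the frame of black_bin between -0.034 and 0.034 m and y of block_battery_centre in the frame of black_bin between -0.029 and 0.029 m and z of block_battery_centre in the frame of black_bin between 0 and 0.0145 m and not (distance of blue_cell_centre from where it was at the start of the episode above 0.015 m) and not (distance of tee_adaptor_centre from where it was at the start of the episode above 0.015 m)); the robot touches nothing.
It fails at once if the blue cell is moved more than 15 mm (distance of blue_cell_centre from where it was at the start of the episode above 0.015 m).
It fails at once if the grey tee adaptor is moved more than 15 mm (distance of tee_adaptor_centre from where it was at the start of the episode above 0.015 m).
It also fails if it takes over 80 s, if anything falls off the work surface, if the arm or the gripper's body presses on something with over 40 N, if the wrist force passes 120 N, or if a joint passes its speed limit or range.

## Working session

There is one attempt and no reset: what is moved stays moved. The work goes in short steps, each a Python script; the robot and the scene stay as the last script left them, time stands still between calls to the robot, and variables do not carry over. Pictures are saved under pics/ and viewed, at most 14 in all, crops included, and the job is handed in when it is done.

```bash
mkdir -p pics
python3 - <<'E'
from workcell import *
import cv2,numpy as np
for c in("top","side"):
    p,d=read_camera(c); np.save(f"pics/{c}_d.npy",d); np.save(f"pics/{c}_p.npy",p)
    cv2.imwrite(f"pics/{c}0.png",cv2.resize(p[:,:,::-1],(800,600),interpolation=cv2.INTER_CUBIC))
    k=calibration(c); print(c,k)
    for q in "green_cell_centre video_plug_centre memory_stick_centre block_battery_centre blue_cell_centre tee_adaptor_centre green_bin yellow_bin red_bin black_bin".split():
        print(q,[(np.round(r["uv"]).tolist(),round(r["conf"],2)) for r in landmark_of(q,c)[:4]])
print(status.get_clock(),status.get_tcp_rot())
E
```

```text
top {'fx': 499.060685732816, 'fy': 499.060685732816, 'cx': 251.35312270926832, 'cy': 191.22060659354577, 'D': array([0.03671487, 0.        , 0.        , 0.        , 0.        ]), 'eye': array([ 0.43863172, -0.0066854 ,  0.91971008]), 'attitude': array([-2.17736422,  2.16838497, -0.14579033])}
green_cell_centre [([326.0, 181.0], 0.61)]
video_plug_centre [([210.0, 247.0], 0.67), ([275.0, 199.0], 0.45)]
memory_stick_centre [([327.0, 134.0], 0.78), ([275.0, 252.0], 0.36), ([319.0, 242.0], 0.36)]
block_battery_centre [([272.0, 250.0], 0.82)]
blue_cell_centre [([318.0, 242.0], 0.75)]
tee_adaptor_centre [([141.0, 247.0], 0.55)]
green_bin [([215.0, 173.0], 0.82)]
yellow_bin [([207.0, 127.0], 0.87)]
red_bin [([163.0, 137.0], 0.67)]
black_bin [([176.0, 182.0], 0.81)]
side {'fx': 470.16637103565597, 'fy': 470.16637103565597, 'cx': 262.02031350066943, 'cy': 185.5137516545251, 'D': array([-0.17633934,  0.        ,  0.        ,  0.        ,  0.        ]), 'eye': array([ 0.54565342, -0.75532841,  0.55545398]), 'attitude': array([-2.16688081, -0.03213102, -0.00612916])}
green_cell_centre [([273.0, 174.0], 0.7), ([275.0, 258.0], 0.58)]
video_plug_centre [([251.0, 220.0], 0.72), ([215.0, 186.0], 0.68)]
memory_stick_centre [([327.0, 261.0], 0.64)]
block_battery_centre [([204.0, 217.0], 0.86), ([272.0, 171.0], 0.55), ([215.0, 185.0], 0.18)]
blue_cell_centre [([213.0, 250.0], 0.64), ([320.0, 184.0], 0.52)]
tee_adaptor_centre [([219.0, 157.0], 0.41)]
green_bin [([281.0, 190.0], 0.76), ([275.0, 254.0], 0.28)]
yellow_bin [([319.0, 184.0], 0.64)]
red_bin [([308.0, 166.0], 0.62)]
black_bin [([270.0, 168.0], 0.87)]
1.1 [3.05674714e+00 7.25129585e-01 6.62410497e-06]
```

View pics/top0.png

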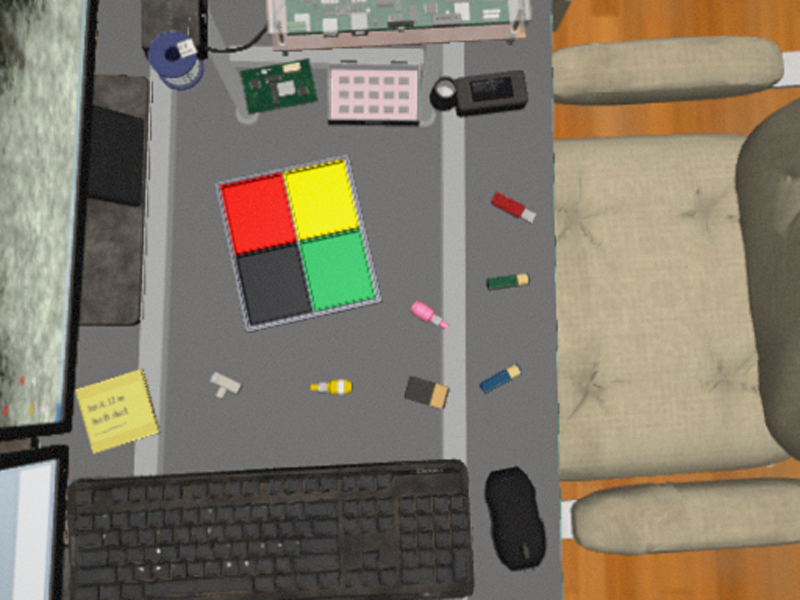

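View pics/side0.png

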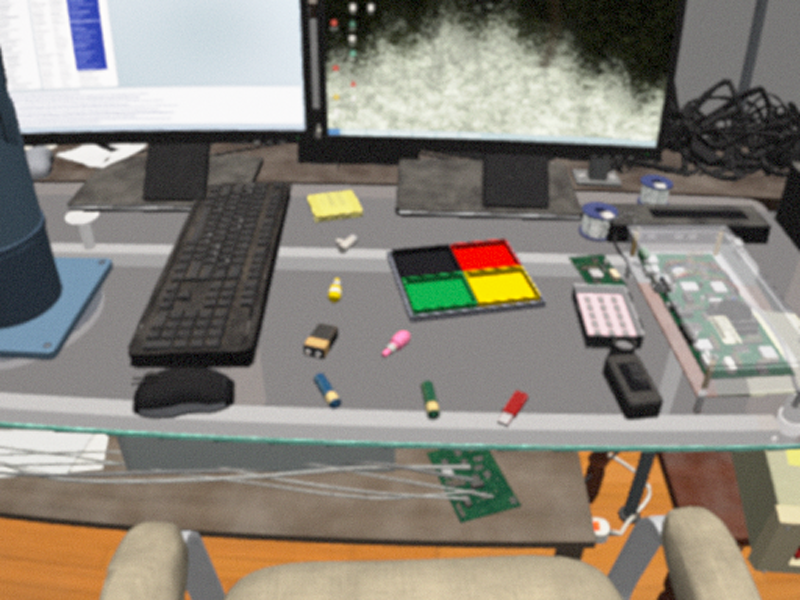

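The top view shows the red stick at (512,207), green cell (508,282), blue cell (500,378), battery (426,392), yellow plug (331,387), pink look-alike (429,314), and tee (225,384), all in 800x600 pixels. There are two plug candidates, (210,247) and (275,199) native. The first is yellow and white, as described. The second is pink, so I leave it alone. Next I measure and confirm in a crop.

```bash
cat > h.py <<'E'
from workcell import *
import cv2,numpy as np
from scipy.spatial.transform import Rotation as R
def plane(uv,z,c="top"):
    """world points at height z under pixels uv"""
    k=calibration(c); K=np.array([[k['fx'],0,k['cx']],[0,k['fy'],k['cy']],[0,0,1.]])
    n=cv2.undistortPoints(np.float64(uv).reshape(-1,1,2),K,k['D']).reshape(-1,2)
    r=R.from_rotvec(k['attitude']).apply(np.c_[n,np.ones(len(n))])
    return k['eye']+r*((z-k['eye'][2])/r[:,2])[:,None]
def masks(p):
    h,s,v=cv2.split(cv2.cvtColor(p,cv2.COLOR_RGB2HSV))
    return h.astype(int),s.astype(int),v.astype(int)
E
python3 - <<'E'
from h import *
p=np.load("pics/top_p.npy");d=np.load("pics/top_d.npy")
g=dict(green=((326,181),.007),plug=((210,247),.009),stick=((327,134),.004),batt=((272,250),.0085),blue=((318,242),.007),tee=((141,247),.007),pink=((275,200),.009))
med=cv2.medianBlur(p,31).astype(int)
crop=cv2.resize(p[110:270,120:360,::-1],None,fx=3.3,fy=3.3,interpolation=cv2.INTER_CUBIC).copy()
for n,((u,v),z) in g.items():
    w=30; y0,x0=v-w,u-w
    sub=p[y0:v+w,x0:u+w].astype(int)
    bg=np.median(sub[15:45,15:45].reshape(-1,3),0) if 0 else np.array([95,93,93])
    bg=np.median(sub.reshape(-1,3),0)
    m=(np.abs(sub-bg).max(2)>22).astype(np.uint8)
    _,L,st,ce=cv2.connectedComponentsWithStats(m)
    i=min(range(1,len(st)),key=lambda i:np.hypot(*(ce[i]-w)) if st[i,4]>60 else 999)
    px=np.argwhere(L==i)[:,::-1]+[x0,y0]
    P=plane(px,z)[:,:2].astype(np.float32)
    (c,s,a)=cv2.minAreaRect(P); b=cv2.boxPoints((c,s,a))
    e=b[1]-b[0] if np.hypot(*(b[1]-b[0]))>np.hypot(*(b[2]-b[1])) else b[2]-b[1]
    print(n,'bg',bg,'n',len(px),'c',np.round(c,4),'size',np.round(np.array(s)*1e3),'long axis deg',round(np.degrees(np.arctan2(e[1],e[0]))%180,1),'lm',np.round(plane([(u,v)],z)[0,:2],4),'r',round(float(np.hypot(*c)),3))
    for q in px: 0
    cs,_=cv2.findContours((L==i).astype(np.uint8),cv2.RETR_EXTERNAL,cv2.CHAIN_APPROX_NONE)
    cv2.polylines(crop,[((cs[0].reshape(-1,2)+[x0-120+.5,y0-110+.5])*3.3).astype(np.int32)],True,(255,255,255),1)
h,s,v=masks(p); H=dict(green=(60,80),yellow=(25,35),red=(0,6))
for n,(a,b) in H.items():
    m=((h>=a)&(h<=b)&(s>120)&(v>110)).astype(np.uint8); m[:,:130]=0;m[:95]=0;m[215:]=0;m[:,260:]=0
    px=np.argwhere(m)[:,::-1]; P=plane(px,.008)[:,:2].astype(np.float32);c,sz,a=cv2.minAreaRect(P)
    print(n,len(px),np.round(c,4),np.round(np.array(sz)*1e3),round(a,1))
for n,uv in dict(red_bin=(163,137),yellow_bin=(207,127),green_bin=(215,173),black_bin=(176,182)).items(): print(n,np.round(plane([uv],.003)[0],4))
cv2.imwrite("pics/crop1.png",crop[:600,:800])
E
```

```text
green bg [115. 114. 113.] n 225 c [ 0.564  -0.1617] size [15. 53.] long axis deg 99.1 lm [ 0.5622 -0.1637] r 0.587
plug bg [115. 114. 113.] n 206 c [0.4402 0.0462] size [18. 49.] long axis deg 90.1 lm [0.4402 0.049 ] r 0.443
stick bg [115. 114. 113.] n 263 c [ 0.6539 -0.1694] size [56. 19.] long axis deg 60.7 lm [ 0.6515 -0.1672] r 0.676
batt bg [116. 115. 114.] n 1263 c [ 0.4364 -0.0751] size [106.  71.] long axis deg 0.3 lm [ 0.4351 -0.0634] r 0.443
blue bg [116. 114. 113.] n 225 c [ 0.4499 -0.1512] size [15. 53.] long axis deg 118.5 lm [ 0.4499 -0.1474] r 0.475
tee bg [115.  113.5 113. ] n 175 c [0.439  0.1704] size [36. 25.] long axis deg 63.8 lm [0.44   0.1734] r 0.471
pink bg [117. 115. 115.] n 1080 c [ 0.5278 -0.0782] size [ 63. 109.] long axis deg 179.6 lm [ 0.5262 -0.069 ] r 0.534
green 1788 [0.5772 0.0411] [84. 73.] 13.0
yellow 1799 [0.6622 0.0608] [86. 74.] 13.2
red 1816 [0.6447 0.1351] [86. 75.] 12.9
red_bin [0.6436 0.1392 0.003 ]
yellow_bin [0.6634 0.0577 0.003 ]
green_bin [0.5765 0.0418 0.003 ]
black_bin [0.5592 0.1134 0.003 ]
```

View pics/crop1.png

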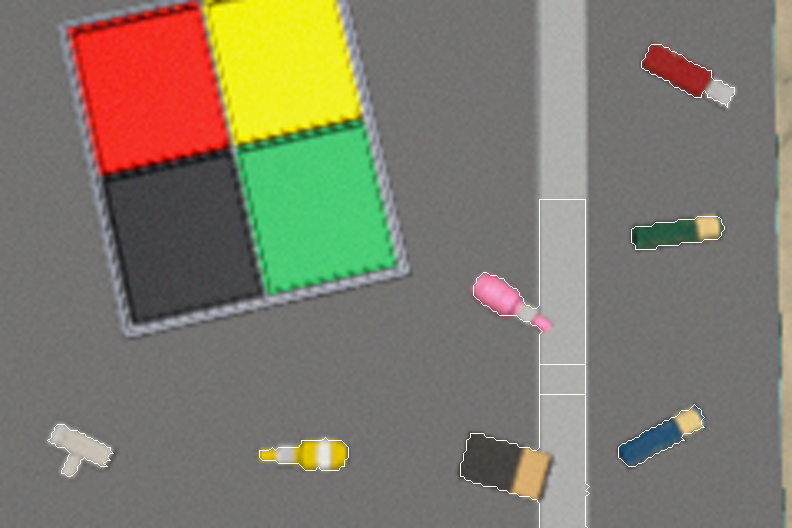

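The crop confirms it. The yellow and white plug is at crop (304,454) and is the one to take, with its thick end to the right. The pink one at (512,302) is the look-alike. The green cell with the tan band is at (677,232), the blue cell at (661,436), the stick with its shell to the upper left at (688,75), and the battery at (506,466). I'll pick the green cell first.

```bash
cat >> h.py <<'E'
BX=np.array([np.cos(.2269),np.sin(.2269)])
BIN=dict(green=(.5772,.0411),yellow=(.6622,.0608),red=(.6447,.1351),black=(.5597,.1154))
def pose(ang):
    """rotvec of tool pointing down, tool x along ang"""
    x=np.array([np.cos(ang),np.sin(ang),0]); z=np.array([0,0,-1.])
    return R.from_matrix(np.c_[x,np.cross(z,x),z]).as_rotvec()
def best(pos,ang):
    q=np.array(status.get_q()); o=[]
    for a in (ang,ang+np.pi):
        s=robot.ik(pos,pose(a))
        if s is not None: o.append((np.abs(np.array(s)-q).max(),a))
    return min(o)[1]
def pick_place(c,ang,off,w,b,z,force=40):
    """c centre, ang of long axis, off grasp offset along it, w width, b bin, z TCP height of the grasp"""
    u=np.array([np.cos(ang),np.sin(ang)]); g=np.array(c)+off*u
    a=best([*g,.12],ang); robot.move_to([*g,.12],pose(a))
    claw.command_gripper(w+.028,force)
    robot.line_to([*g,.03],vel=.2); hit=robot.line_to([*g,z],vel=.06,force_limit=10)
    zz=status.get_ee_pos()[2]; claw.command_gripper(0,force)
    robot.line_to([*g,.12],vel=.2)
    print('hit',hit,'z',round(zz,4),'width',status.get_grip_width(),'ff',status.get_finger_force())
    if status.get_grip_width()<w-.006: print('LOST'); return
    # keep the grasp direction sign: held axis u corresponds to tool x * sgn
    sgn=1 if abs(np.cos(a-ang)-1)<1e-6 else -1
    bang=np.arctan2(BX[1],BX[0]); t=None
    pa=best([*BIN[b],.12],bang); t=np.array(BIN[b])+sgn*off*np.array([np.cos(pa),np.sin(pa)])
    robot.move_to([*t,.12],pose(pa))
    robot.line_to([*t,.03+zz],vel=.2); hit=robot.line_to([*t,zz+.0055],vel=.05,force_limit=6)
    claw.command_gripper(status.get_grip_width()+.012); robot.dwell(.2)
    print('place hit',hit,status.get_ee_pos()[2])
    robot.line_to([*t,.12],vel=.15)
    print('t',status.get_clock())
E
python3 - <<'E'
from h import *
uv=lambda a:(np.array(a)/3.3-.5)+[120,110]
c=plane([uv((506,466.5)),uv((465,455)),uv((547,478))],.0085)[:,:2]
print('batt',c[0],np.degrees(np.arctan2(*(c[1]-c[2])[::-1])))
pick_place((.5640,-.1617),np.radians(99.1),0,.014,'green',.003)
p,_=read_camera("top");cv2.imwrite("pics/a1.png",cv2.resize(p[90:280,110:370,::-1],None,fx=3,fy=3,interpolation=cv2.INTER_CUBIC))
E
```

```text
batt [ 0.43356049 -0.06487976] 74.62718653913137
hit False z 0.0028 width 0.01284134948403461 ff 39.97347950935364
place hit True 0.007931967189200657
t 9.2
```

View pics/a1.png

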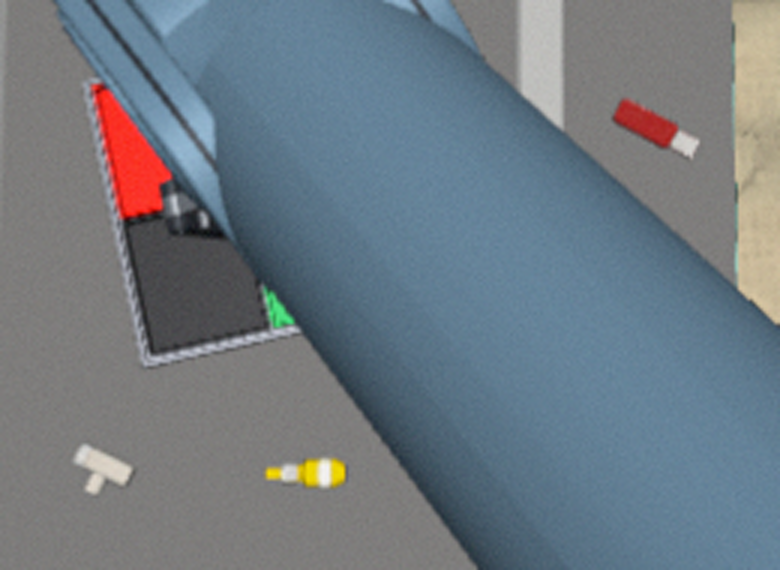

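The arm hides the bins in this view. I'll do the stick next, then look with the arm clear.

Run:
```python
from h import *
pick_place((.6539,-.1694),np.radians(60.7),.006,.017,'red',.001)
robot.move_to([.5,-.3,.2],pose(best([.5,-.3,.2],1.5)))
p,_=read_camera("top");cv2.imwrite("pics/a2.png",cv2.resize(p[90:280,110:370,::-1],None,fx=3,fy=3,interpolation=cv2.INTER_CUBIC)); print(status.get_clock())
```

```text
hit False z 0.0009 width 0.015084232473322655 ff 39.412593841552734
place hit True 0.0059341166738664
t 16.6
18.3583
```

View pics/a2.png

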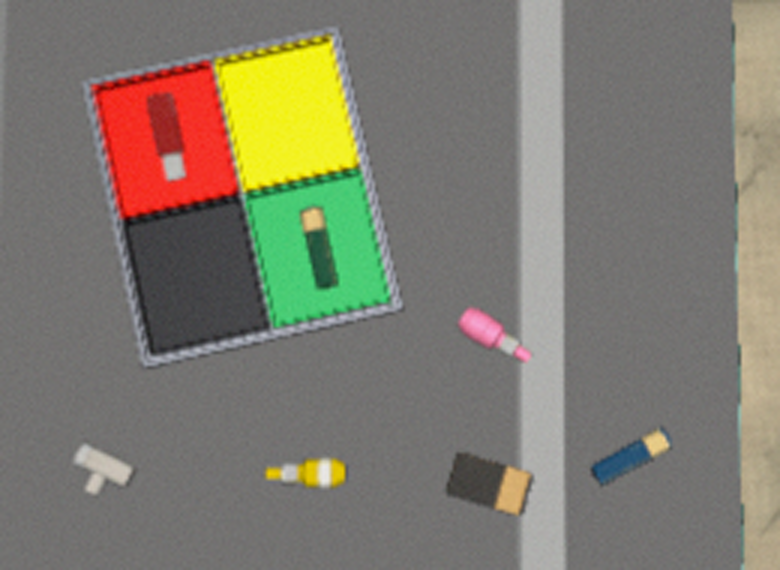

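The green cell at (320,247) and the stick at (166,137) lie well inside their bins. The blue cell and tee haven't moved. The battery and plug are next, with a smaller release opening for the wide battery.

```bash
sed -i 's/get_grip_width()+.012/get_grip_width()+.008/' h.py
python3 - <<'E'
from h import *
pick_place((.4340,-.0645),np.radians(74.8),0,.026,'black',.004)
pick_place((.4402,.0462),np.radians(90.1),-.008,.016,'yellow',.004)
robot.move_to([.5,-.3,.2],pose(best([.5,-.3,.2],1.5)))
p,d=read_camera("top");cv2.imwrite("pics/a3.png",cv2.resize(p[90:280,110:370,::-1],None,fx=3,fy=3,interpolation=cv2.INTER_CUBIC)); print(status.get_clock())
p,d=read_camera("side");cv2.imwrite("pics/s3.png",cv2.resize(p[130:290,190:370,::-1],None,fx=3.7,fy=3.7,interpolation=cv2.INTER_CUBIC))
E
```

```text
hit False z 0.0038 width 0.02539524510920637 ff 39.32809889316559
place hit True 0.00891032372736758
t 25.6083
hit False z 0.0041 width 0.015512366093877534 ff 39.78981971740723
place hit True 0.008847937983875644
t 32.9
34.4583
```

View pics/a3.png

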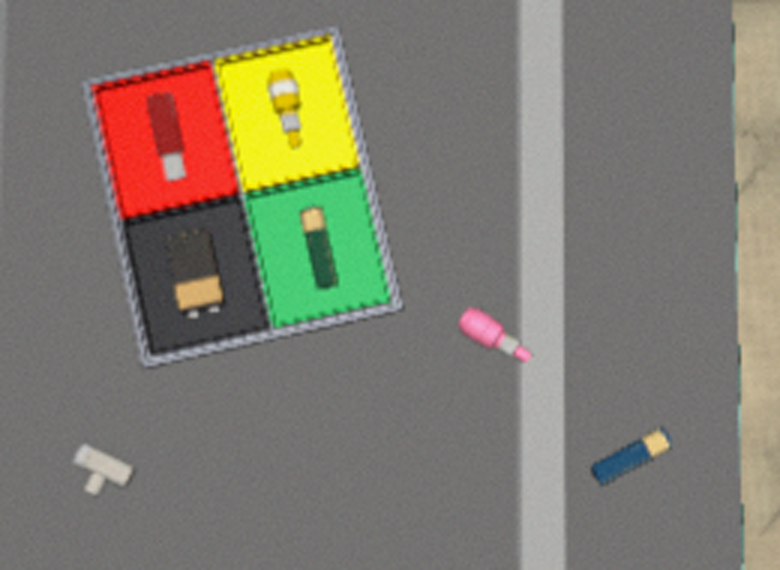

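View pics/s3.png

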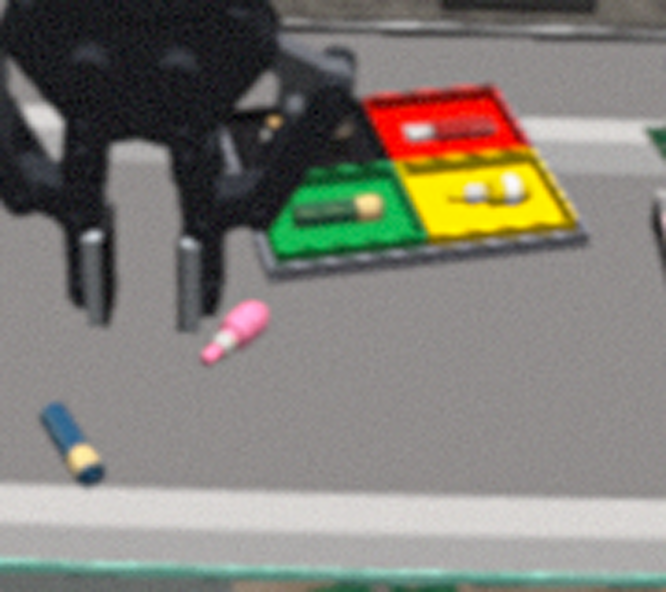

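All four things lie flat near the middle of their own bins: battery at (195,272) and plug at (286,105) in the top crop. The blue cell (630,456), tee (102,468) and pink plug are where they were, and the gripper is clear.

```bash
python3 -c "
from workcell import *
print(job.hand_in())"
```

```text
the job is handed in; nothing more can be done
None
```

I packed and handed in the job: the last pictures show all four kit things lying flat in their own bins and the blue cell, tee and pink plug unmoved, at about 34 s on the clock; no verdict came back.

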